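# Stop the slip mixer and open its bayonet lid

## Task

Stop the small slip mixer by turning its dial anticlockwise until the pointer is on the long mark and leave it there; then turn the pot's bayonet lid anticlockwise until its handle lines up with the two notches in the collar, while it is still down in its seat, and lift it straight out. Set the lid down gently, handle up, in the middle of the empty ware board, and leave the clay tile, the mug and the wooden slat where they are.

Things in the scene. Friction and masses are not known exactly. Their poses are not given: they have to be found in the camera images.
- mixer: Slip mixer, fixed to the table: grey box 200 (x) x 340 (y) x 110 mm high, origin under its centre. Its flat deck is 110 mm above the origin. The pot with its aluminium collar is at local y = +60 mm, the dial at local y = -105 mm.
- pot (a point): Centre of the pot's mouth at deck level, where the lid's underside sits; axes as the mixer's. The collar round it is 170 mm across, 16.5 mm high. Its lip (10.5 to 16.5 mm up, 119 mm bore) overhangs the lid's lugs except at two 36 mm wide notches on its local +x and -x sides, where the lugs come up. A stop ends the anticlockwise turn 3 mm past the notch middle, still free to lift.
- dial (a joint): Speed dial, rad: 0 with the white pointer line on the long white mark (the dial's +x side in the mixer's frame), positive clockwise of it seen from above. It starts clockwise of the mark, turns on past it (range -2.1 to 2.1) and stays where it is left. Shorter white ticks lie to both sides.
- dial_grip (a point): On the dial's upright axis, 34 mm above the deck, at the height to grip; turns with the dial, x along its bar towards the pointer end. Black bar 60 mm long, 16 mm wide, top 40 mm above the deck, on a skirt 68 mm across whose top is 11 mm above the deck.
- lid: Loose lid, 0.35 kg: steel disc 112 mm across, 8 mm thick, two lugs 24 mm wide along its x axis (140 mm tip to tip), and along x on top a black bar handle 90 x 18 mm, its top 53 mm above the origin (centre of the underside). Starts locked, x axis 40 to 70 deg clockwise of the notches; turns anticlockwise to open; both ends alike; 2.5 mm vertical play. Keep fingertips 17 mm above the deck.
- free_board: Empty ware board, fixed plywood 220 (x) x 200 (y) x 12 mm thick, origin at the centre of its underside, to the left or right of the mixer.
- drying_board: A like board on the other side, with the clay tile on it.
- tile: Dark clay lattice tile 130 x 110 x 21 mm drying on the other board, loose; origin under its centre. To be left alone.
- mug: Grey clay mug, 90 mm across and 75 mm high, loose, handle on its +y side; origin under its centre. To be left alone.
- slat: Wooden slat 200 (x) x 35 x 12 mm, lying loose; origin under its centre. To be left alone.
Things that resemble listed ones, but are neither listed nor needed, are in the scene too. Leave any pink or turquoise look-alike of the lid alone.

How it is judged:
By the outcome, as a careful person would: the job done as asked, in the order asked, and still so for the second after the job is handed in, with the robot touching nothing.
It also fails if it takes over 54 s, if anything falls off the work surface, if the arm or the gripper's body presses on something with over 40 N, if the wrist force passes 120 N, or if a joint passes its speed limit or range.

## Robot

A 6-joint arm with a two-finger parallel gripper is mounted at the origin on the work surface. World frame = base frame: x ahead of the robot, y to its left, z up, the work surface at z = 0. Lengths are in m, angles in rad, forces in N, time in s.
With the tool pointing down it reaches from about 0.3 to 0.875 m from the base axis. Payload 6.4 kg.
Tool frame: the origin (TCP) lies at the very end of the fingers, on their centre line; the grasp point (between the pads) lies 19 mm behind it (ctrl.tcp_to_grasp is the distance from the TCP to the grasp point, in m); z points along the fingers, y is the direction in which the jaws open and shut (so a half turn about z gives the same grasp; the last joint's range is limited). The gripper opens to 85 mm and grips with 20 to 120 N. Pads are 22 mm wide; open, the fingers measure 114 mm over their backs; the gripper's body (76 mm by 85 mm) begins 54 mm behind the grasp point. The pads swing forward as they close: fully open they stand 13 mm farther back than shut.
Start: joints at [0.987, 0.181, 1.607, -0, 1.354, -0.206], TCP at [0.212, 0.534, 0.231] pointing down, gripper open.
Joint ranges: [-2.99, 2.99], [-0.89, 2.07], [0.3, 2.58], [-1.14, 4.28], [0, 2.63], [-3.12, 3.12]. Speed limits (rad/s): [2.57, 2.57, 3.01, 3.14, 3.14, 3.14].

## Interface

Orientations are given as a unit quaternion [w, x, y, z].
In Python, from bench import ctrl gives the robot as it stands. The module is installed in compiled form; this text tells all that it offers.
- The arm moves only by the tool drive_tool, never from a script. Its argument "deltas" is a list of rows, each an object with "slide": the shift along the tool's x, y, z as a fraction of full scale, a list of three; "delta_rot": the turn, a rotation vector about the tool's x, y, z as a fraction of full scale, a list of three; "hand": the opening, from 0 (shut) to 1 (fully open). In form: [{"slide": [tx, ty, tz], "delta_rot": [wx, wy, wz], "hand": hand}, ...]. A call has exactly 5 rows; each row shifts and turns the commanded pose from where the row before left it, along the tool's axes as they then stand; what a row does not reach is not made up. Full scale, the value 1, is 50 mm for a shift and 180 degrees for a turn. A row lasts 1/8 s, in which the tool goes at most 62.5 mm and 10.7 degrees, less where a joint would pass 70% of its speed; a pose out of reach is approached as far as the arm can. A call with a number of a shift or a turn outside -1 to 1 is refused whole. A call with a gripper value outside its range is refused whole. The fingers move at their own pace and stop on an object; the grip force is fixed at half the most. Time passes only in rows, so rows that do not move let the fingers close, or fill a call up. It gives the time, the measured TCP pose, the force and the opening at its end, in the units of the state.
- ctrl.get_obs(): the state, without advancing time (a new reading comes with each control period).
- ctrl.camera(name): name is "scene" or "top" or "wrist"; returns a dict with "frame" (480x640x3 uint8, red, green, blue), "mtx" (3x3 intrinsics, pixels), "R" (3x3) and "t" (3): a world point X has camera coordinates R X + t. Camera axes: x right, y down, z forward; pixel columns grow to the right and rows downward; lengths in m; the calibration is good to about 2 mm. A picture is of the moment at which its call begins. There is no depth.
- ctrl.hand_in(): hands the job in, once; it reports no verdict.
The state is a dict: "time_s": time; "q": joint angles; "dq": joint speeds; "joint_efforts": joint torques, N m; "eef_pos": TCP position; "eef_rot": TCP orientation; "wrist_force": force on the tool from outside, world axes, zero at the start; "torque": the same for the moment, N m; "opening": opening from 0.0 (shut) to 1.0 (fully open).
Only numpy, scipy, OpenCV 4.12 (cv2) and the standard library are available. Lean on these libraries where they do the work, as an engineer would, in place of code of your own. Each camera call takes 0.05 s, during which the arm holds its last target.

## Working session

There is one attempt and no reset: what is moved stays moved. The work goes in short steps, Python scripts to look and compute and a tool call to move; the robot and the scene stay as the last step left them, time stands still between calls to the robot, and variables do not carry over. Pictures are saved under pics/ and viewed, and the job is handed in when it is done.

Besides the shell and the picture viewer there is one more tool, called as a command line: name --argument value ..., lists and objects as JSON in quotes. drive_tool: Moves the arm, as the interface text tells. Its arguments: {"type":"object","properties":{"deltas":{"type":"array","items":{"type":"object","properties":{"slide":{"type":"array","items":{"type":"number"}},"delta_rot":{"type":"array","items":{"type":"number"}},"hand":{"type":"number"}}}}},"required":["deltas"]}

```bash
mkdir -p pics; ls
python3 - <<'E'
from bench import ctrl
import cv2
o=ctrl.get_obs();print({k:(v if isinstance(v,(float,int)) else [round(float(x),4) for x in v]) for k,v in o.items()})
for n in("scene","top","wrist"):
    c=ctrl.camera(n);cv2.imwrite(f"pics/{n}0.png",c["frame"][:,:,::-1]);print(n,c["mtx"].round(1).tolist(),c["R"].round(4).tolist(),c["t"].round(4).tolist())
E
```

```text
pics
{'time_s': 0.0, 'q': [0.9867, 0.1815, 1.608, 0.0, 1.3538, -0.2063], 'dq': [0.0003, -0.0021, 0.0008, -0.0002, -0.0009, -0.0001], 'joint_efforts': [-0.0003, -44.486, -35.1344, -0.0005, 0.009, -0.0], 'eef_pos': [0.2118, 0.534, 0.2304], 'eef_rot': [-0.0003, 0.1878, 0.9822, -0.0008], 'wrist_force': [-0.3437, -0.524, -0.1406], 'torque': [-0.0008, 0.0184, 0.0306], 'opening': 1.0023488398257412}
scene [[623.3, 0.0, 326.2], [0.0, 623.3, 242.6], [0.0, 0.0, 1.0]] [[0.038, 0.9991, -0.0206], [0.6146, -0.0396, -0.7878], [-0.7879, 0.0173, -0.6156]] [-0.0179, -0.252, 1.7867]
top [[436.0, 0.0, 323.2], [0.0, 436.0, 236.1], [0.0, 0.0, 1.0]] [[-0.0247, -0.9996, 0.0134], [-0.994, 0.0231, -0.1071], [0.1067, -0.0159, -0.9942]] [-0.0075, 0.5914, 1.0518]
wrist [[388.0, 0.0, 322.9], [0.0, 388.0, 244.4], [0.0, 0.0, 1.0]] [[0.3689, 0.9295, -0.0016], [0.8807, -0.349, 0.3202], [0.2971, -0.1195, -0.9473]] [-0.5749, -0.0408, 0.3812]
```

View pics/scene0.png

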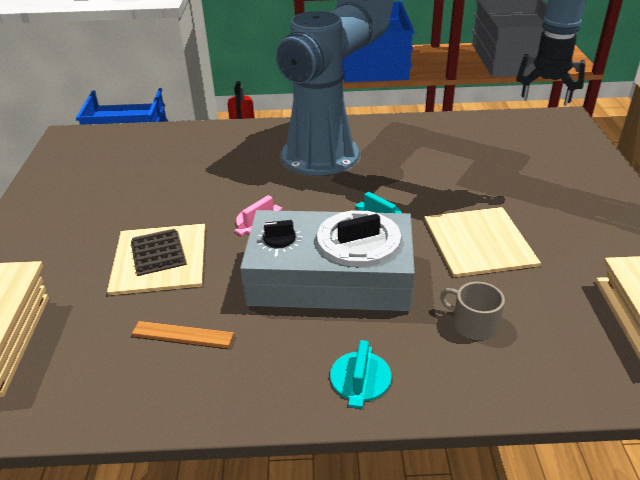

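View pics/top0.png

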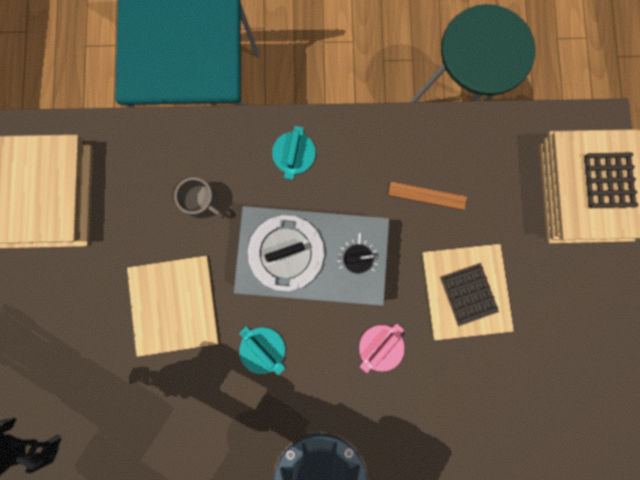

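View pics/wrist0.png

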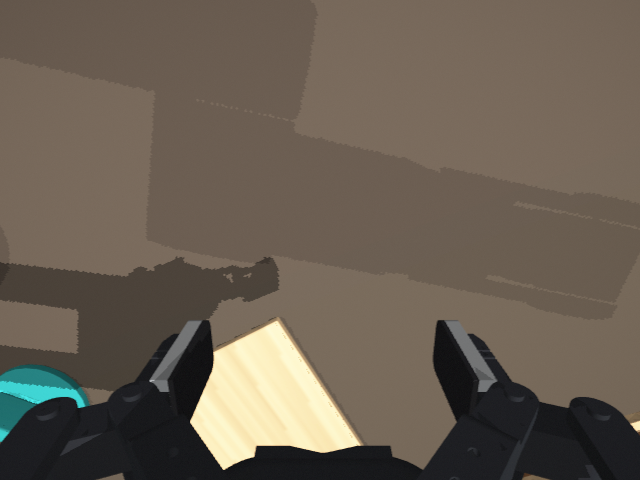

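The top view shows the mixer at (312,255), with the pot and locked lid at (285,253) and the dial at (358,258). The dial's pointer is to the right and the long mark points up, at about (360,238). The look-alikes for the lid are turquoise at (293,152) and (262,350), and pink at (382,348). The only candidate by description is the steel disc in the aluminium collar at (285,253). The free board is at (172,306), as opposed to the board stacks at (40,190) and (590,185) and the drying board at (468,292).

```bash
cat > h.py <<'E'
import numpy as np,cv2
from bench import ctrl
def ray(c,uv,z):
    uv=np.atleast_2d(np.asarray(uv,float))
    d=np.c_[uv,np.ones(len(uv))]@np.linalg.inv(c["mtx"]).T
    C=-c["R"].T@c["t"]; d=d@c["R"]
    return C+d*((z-C[2])/d[:,2])[:,None]
def proj(c,X):
    p=(np.atleast_2d(X)@c["R"].T+c["t"])@c["mtx"].T
    return p[:,:2]/p[:,2:]
def big(m):
    cs,_=cv2.findContours(m.astype(np.uint8),cv2.RETR_EXTERNAL,cv2.CHAIN_APPROX_NONE)
    return max(cs,key=cv2.contourArea)
def crop(f,x0,y0,x1,y1,s,name):
    cv2.imwrite(name,cv2.resize(f[y0:y1,x0:x1,::-1],None,fx=s,fy=s,interpolation=cv2.INTER_CUBIC))
E
python3 - <<'E'
from h import *
c=ctrl.camera("top");f=c["frame"];crop(f,225,195,400,315,4.5,"pics/topcrop.png")
hsv=cv2.cvtColor(f,cv2.COLOR_RGB2HSV)
for p in [(240,215),(380,290),(172,306),(285,262),(258,250),(360,238),(285,253),(440,330)]: print(p,f[p[1],p[0]],hsv[p[1],p[0]])
# free board
H,S,V=[hsv[...,i].astype(int) for i in range(3)]
def rect(m,z,n):
    k=big(m);r=cv2.minAreaRect(k);b=ray(c,cv2.boxPoints(r),z);print(n,r,'ctr',ray(c,r[0],z).round(4),'sides',np.linalg.norm(b[1]-b[0]).round(4),np.linalg.norm(b[2]-b[1]).round(4),'yaw',np.degrees(np.arctan2(*(b[1]-b[0])[1::-1])).round(2),np.degrees(np.arctan2(*(b[2]-b[1])[1::-1])).round(2))
m=np.zeros(f.shape[:2],bool);m[245:370,110:235]=1
rect(m&(H>12)&(H<32)&(S>60)&(V>140),.012,'free')
m=np.zeros(f.shape[:2],bool);m[195:315,225:400]=1
g=m&(H>85)&(H<120)&(S>15)&(S<90)&(V>60)
cv2.imwrite("pics/gm.png",g*np.uint8(255))
rect(g,.11,'mixer')
E
```

```text
(240, 215) [86 76 68] [13 53 86]
(380, 290) [138 146 144] [ 83  14 146]
(172, 306) [232 196 140] [ 18 101 232]
(285, 262) [187 186 179] [ 26  11 187]
(258, 250) [191 187 188] [173   5 191]
(360, 238) [182 179 177] [ 12   7 182]
(285, 253) [39 37 39] [150  13  39]
(440, 330) [232 198 142] [ 19  99 232]
free ((171.081787109375, 305.7936706542969), (91.5290298461914, 83.25132751464844), 82.56858825683594) ctr [[0.4285 0.3591 0.012 ]] sides 0.2065 0.226 yaw -83.87 -172.41
mixer ((370.0, 300.0), (0.0, 0.0), 0.0) ctr [[ 0.4343 -0.1231  0.11  ]] sides 0.0 0.0 yaw 0.0 0.0
```

View pics/topcrop.png

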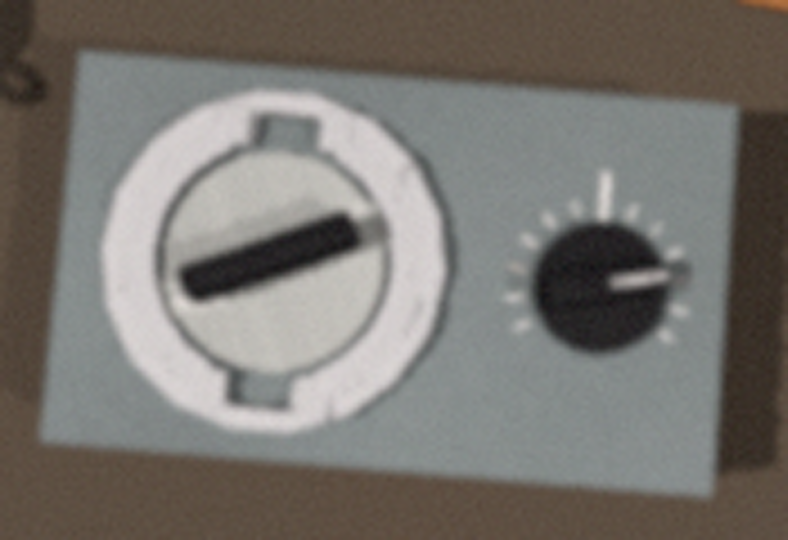

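The crop confirms the steel lid in the collar, with its handle about 65° clockwise of the notches. The dial pointer is about 85° clockwise of the long mark. Next I measure the mixer pose.

Run:
```python
from h import *
c=ctrl.camera("top");f=c["frame"]
P=lambda *a:(np.array(a,float)+.5)/4.5-.5+[225,195]
k=ray(c,P((78,50),(740,104),(714,497),(40,442)),.11)[:,:2]
print(k.round(4).tolist());ctr=k.mean(0)
print('sides',[np.linalg.norm(k[i]-k[i-1]).round(4) for i in range(4)])
yv=(k[0]-k[1])+(k[3]-k[2]);yaw=np.arctan2(-yv[0],yv[1]);xv=(k[0]-k[3])+(k[1]-k[2]);yaw2=np.arctan2(xv[1],xv[0])
print('ctr',ctr,'yaw',np.degrees([yaw,yaw2]))
R=np.array([[np.cos(yaw),-np.sin(yaw)],[np.sin(yaw),np.cos(yaw)]])
print('pot',ctr+R@[0,.06],'dial',ctr+R@[0,-.105])
# cross-check via collar ellipse, dial
hsv=cv2.cvtColor(f,cv2.COLOR_RGB2HSV).astype(int)
g=cv2.cvtColor(f,cv2.COLOR_RGB2GRAY)
w=P((100,88),(450,435));m=np.zeros(g.shape,bool);m[int(w[0,1])-3:int(w[1,1])+4,int(w[0,0])-3:int(w[1,0])+3]=1
e=cv2.fitEllipse(cv2.convexHull(big(m&(g>165))));print('collar',e,ray(c,e[0],.0165+.11), 'dia',e[1][0]/436*0.93)
m=np.zeros(g.shape,bool);m[235:285,335:390]=1
k2=big(m&(g<75));e=cv2.minEnclosingCircle(k2);print('dial',e,ray(c,e[0],.121+.0))
# lid handle ends (top z .11+.053)
hm=np.zeros(g.shape,bool);hm[230:275,258:312]=1
r=cv2.minAreaRect(big(hm&(g<85)));b=ray(c,cv2.boxPoints(r),.163);print('handle',ray(c,r[0],.163),[(np.linalg.norm(b[i]-b[i-1]).round(4),np.degrees(np.arctan2(*(b[i]-b[i-1])[1::-1])).round(1)) for i in (1,2)])
# pointer line
q=ray(c,P((610,283),(672,272)),.15)[:,:2];d=q[1]-q[0];print('pointer',q,np.degrees(np.arctan2(d[1],d[0])))
q=ray(c,P((604,220),(606,172)),.11)[:,:2];d=q[1]-q[0];print('mark',q,np.degrees(np.arctan2(d[1],d[0])))
print(ctrl.get_obs()['time_s'])
```

```text
[[0.6579, 0.1661], [0.6221, -0.1742], [0.4221, -0.1529], [0.4582, 0.1861]]
sides [np.float64(0.2007), np.float64(0.3422), np.float64(0.2011), np.float64(0.3409)]
ctr [0.54006284 0.0062768 ] yaw [-6.03680014 -5.91321751]
pot [0.54637288 0.06594407] dial [ 0.52902029 -0.09814093]
collar ((285.0343933105469, 252.80661010742188), (75.38111114501953, 76.0600814819336), 43.458282470703125) [[0.54509598 0.06686997 0.1265    ]] dia 0.16078998478180773
dial ((358.1551818847656, 258.5), 14.853336334228516) [[ 0.52859944 -0.09826706  0.121     ]]
handle [[0.54439118 0.06502545 0.163     ]] [(np.float64(0.0877), np.float64(-72.8)), (np.float64(0.0187), np.float64(-162.8))]
pointer [[ 0.52913572 -0.10002384]
 [ 0.53379974 -0.13062867]] -81.33509232812506
mark [[ 0.5636976  -0.10202574]
 [ 0.58839417 -0.10388088]] -4.295825807253415
0.25
```

The checks agree. The mixer sides measure 341 x 201 mm and its yaw is -6°. The pot is near (0.546, 0.066) and the dial near (0.529, -0.098). The pointer is at about -81° and the handle at -73°. I move above the dial, keeping high.

drive_tool --deltas '[{"slide": [-0.7,-0.63,-0.1],"delta_rot": [0,0,0],"hand": 1},{"slide": [-0.7,-0.63,-0.1],"delta_rot": [0,0,0],"hand": 1},{"slide": [-0.7,-0.63,-0.1],"delta_rot": [0,0,0],"hand": 1},{"slide": [-0.7,-0.63,-0.1],"delta_rot": [0,0,0],"hand": 1},{"slide": [-0.7,-0.63,-0.1],"delta_rot": [0,0,0],"hand": 1}]'

```text
time_s: 0.88
eef_pos: [0.3171, 0.3222, 0.2565]
eef_rot: [0.0, 0.188, 0.982, 0.0]
wrist_force: [0.6, -0.1, -0.2]
opening: 0.999
```

drive_tool --deltas '[{"slide": [-0.7,-0.63,-0.1],"delta_rot": [0,0,0],"hand": 1},{"slide": [-0.7,-0.63,-0.1],"delta_rot": [0,0,0],"hand": 1},{"slide": [-0.7,-0.63,-0.1],"delta_rot": [0,0,0],"hand": 1},{"slide": [-0.7,-0.63,-0.1],"delta_rot": [0,0,0],"hand": 1},{"slide": [-0.7,-0.63,-0.1],"delta_rot": [0,0,0],"hand": 1}]'

```text
time_s: 1.5
eef_pos: [0.4217, 0.1111, 0.2816]
eef_rot: [0.0, 0.188, 0.982, 0.0]
wrist_force: [0.4, 0.5, 0.1]
opening: 0.999
```

drive_tool --deltas '[{"slide": [-0.7,-0.63,0],"delta_rot": [0,0,0],"hand": 1},{"slide": [-0.7,-0.63,0],"delta_rot": [0,0,0],"hand": 1},{"slide": [-0.7,-0.63,0],"delta_rot": [0,0,0],"hand": 1},{"slide": [-0.7,-0.63,0],"delta_rot": [0,0,0],"hand": 1},{"slide": [-0.7,-0.63,0],"delta_rot": [0,0,0],"hand": 1}]'

```text
time_s: 2.12
eef_pos: [0.5263, -0.0998, 0.2813]
eef_rot: [0.0, 0.188, 0.982, 0.0]
wrist_force: [0.6, 0.4, 0.6]
opening: 1.001
```

drive_tool --deltas '[{"slide": [0,0,0],"delta_rot": [0,0,0.055],"hand": 0.6},{"slide": [0,0,0],"delta_rot": [0,0,0.055],"hand": 0.6},{"slide": [0,0,0],"delta_rot": [0,0,0.055],"hand": 0.6},{"slide": [0,0,0],"delta_rot": [0,0,0.055],"hand": 0.6},{"slide": [0,0,0],"delta_rot": [0,0,0.055],"hand": 0.6}]'

```text
time_s: 2.75
eef_pos: [0.5257, -0.0984, 0.2812]
eef_rot: [-0.0, 0.584, 0.812, -0.0]
wrist_force: [-0.4, -0.5, 0.3]
opening: 0.603
```

```bash
cat >> h.py <<'E'
from scipy.spatial.transform import Rotation as Ro
def st():
    o=ctrl.get_obs();q=np.array(o["eef_rot"]);M=Ro.from_quat(q[[1,2,3,0]]).as_matrix();p=np.array(o["eef_pos"])
    psi=np.degrees(np.arctan2(M[1,1],M[0,1]))
    print('t',round(o["time_s"],2),'p',p.round(4),'psi',psi.round(2),'zax',M[:,2].round(4),'F',np.round(o["wrist_force"],1),'T',np.round(o["torque"],2),'open',round(o["opening"],3),'q6',round(o["q"][5],2))
    return p,M,psi
def to(x,y,z=None):
    p,M,psi=st();d=np.array([x,y,p[2] if z is None else z])-p
    print('slide units (50mm):',(M.T@d/.05).round(3))
E
python3 - <<'E'
from h import *
to(.529,-.098,.125)
c=ctrl.camera("wrist");cv2.imwrite("pics/w1.png",c["frame"][:,:,::-1])
E
```

```text
t 2.75 p [ 0.5257 -0.0984  0.2812] psi 18.52 zax [-3.e-04  1.e-04 -1.e+00] F [-0.4 -0.5  0.3] T [ 0.   -0.02 -0.06] open 0.603 q6 -0.73
slide units (50mm): [-0.015  0.066  3.123]
```

View pics/w1.png

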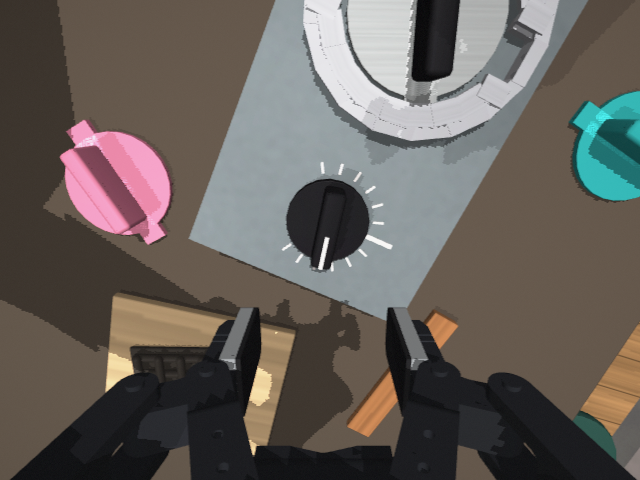

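The wrist view shows the dial at (328,220), its pointer running (327,238)→(320,268), and the long mark (367,237)→(391,247). The collar is at the top, and the handle end is near (432,75). I refine the dial centre and angles from this closer view.

Run:
```python
from h import *
c=ctrl.camera("wrist");f=c["frame"];g=cv2.cvtColor(f,cv2.COLOR_RGB2GRAY)
m=np.zeros(g.shape,bool);m[170:275,275:380]=1
k=big(cv2.morphologyEx((m&(g<60)).astype(np.uint8),cv2.MORPH_CLOSE,np.ones((9,9))));
print('skirt circle',cv2.minEnclosingCircle(k)); (u,v),r=cv2.minEnclosingCircle(k);e=cv2.fitEllipse(k);print(e,ray(c,e[0],.121))
# white pixels
w=(m&(g>190)).astype(np.uint8);n,l,s,ce=cv2.connectedComponentsWithStats(w)
for i in range(1,n): 
  if s[i,4]>15:print(s[i],ce[i])
crop(f,265,150,415,290,5,"pics/w1c.png")
```

```text
skirt circle ((327.3461608886719, 223.5), 44.955467224121094)
((327.0610656738281, 221.10000610351562), (79.9230728149414, 85.897216796875), 10.935959815979004) [[ 0.52842572 -0.09637086  0.121     ]]
[353 172   9  10  30] [356.83333333 176.4       ]
[365 185  10   9  33] [369.42424242 189.        ]
[372 203   8   5  24] [375.5   205.375]
[373 221   7   3  21] [376. 222.]
[366 234  14  11  74] [372.75675676 238.71621622]
[318 237  11  33 131] [323.32824427 253.24427481]
[282 244  10   7  30] [286.23333333 246.73333333]
[359 249   9   8  28] [362.92857143 252.5       ]
[296 254   7   9  31] [299.03225806 258.12903226]
[346 257   6  10  27] [348.40740741 261.33333333]
[331 262   3   9  22] [332.13636364 266.63636364]
```

View pics/w1c.png

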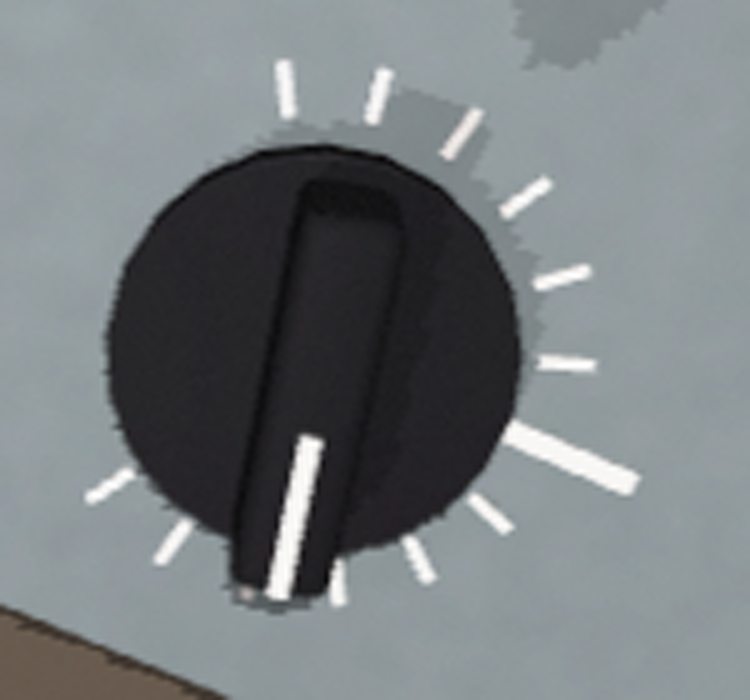

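Run:
```python
from h import *
c=ctrl.camera("wrist")
P=lambda *a:(np.array(a,float)+.5)/5-.5+[265,150]
def ln(a,z,n):
    q=ray(c,P(*a),z)[:,:2];d=q[1]-q[0];print(n,q.round(4).tolist(),np.degrees(np.arctan2(d[1],d[0])).round(2),np.linalg.norm(d).round(4));return q
ln([(311,437),(277,598)],.15,'pointer')
ln([(512,430),(635,485)],.11,'mark')
s=ray(c,P((108,345),(520,350),(315,147),(160,210),(470,215),(115,290),(510,290),(130,460)),.121)[:,:2]
A=np.c_[2*s,np.ones(len(s))];x=np.linalg.lstsq(A,(s**2).sum(1),rcond=None)[0];print('dial ctr',x[:2],'r',np.sqrt(x[2]+x[:2]@x[:2]))
b=ray(c,P((305,215),(403,228),(330,590),(237,575)),.15)[:,:2];print('bar',b.mean(0),b.round(4).tolist())
to(x[0],x[1])
```

```text
pointer [[0.5294, -0.1005], [0.5328, -0.1265]] -82.42 0.0262
mark [[0.5657, -0.1003], [0.5891, -0.1027]] -5.94 0.0236
dial ctr [ 0.52840718 -0.09642382] r 0.03378798325864549
bar [ 0.52883483 -0.09591708] [[0.5178, -0.0694], [0.5316, -0.0667], [0.54, -0.1227], [0.5259, -0.1249]]
t 2.9 p [ 0.5257 -0.0983  0.2812] psi 19.02 zax [-2.e-04  1.e-04 -1.e+00] F [ 0.  -0.8 -0.2] T [-0.03 -0.   -0.01] open 0.6 q6 -0.74
slide units (50mm): [ 0.019  0.064 -0.   ]
```

drive_tool --deltas '[{"slide": [0.02,0.065,0],"delta_rot": [0,0,0.032],"hand": 0.6},{"slide": [0,0,0.6],"delta_rot": [0,0,0.031],"hand": 0.6},{"slide": [0,0,0.8],"delta_rot": [0,0,0],"hand": 0.6},{"slide": [0,0,0.8],"delta_rot": [0,0,0],"hand": 0.6},{"slide": [0,0,0.4],"delta_rot": [0,0,0],"hand": 0.6}]'

```text
time_s: 3.52
eef_pos: [0.5271, -0.0958, 0.1488]
eef_rot: [-0.002, 0.658, 0.753, -0.001]
wrist_force: [0.1, -0.7, 0.9]
opening: 0.602
```

Run:
```python
from h import *
to(.5285,-.0965,.125)
c=ctrl.camera("wrist");cv2.imwrite("pics/w2.png",c["frame"][:,:,::-1])
```

```text
t 3.52 p [ 0.5271 -0.0958  0.1488] psi 7.75 zax [-0.0033  0.0014 -1.    ] F [ 0.1 -0.7  0.9] T [-0. -0.  0.] open 0.602 q6 -0.54
slide units (50mm): [-0.018  0.027  0.475]
```

View pics/w2.png

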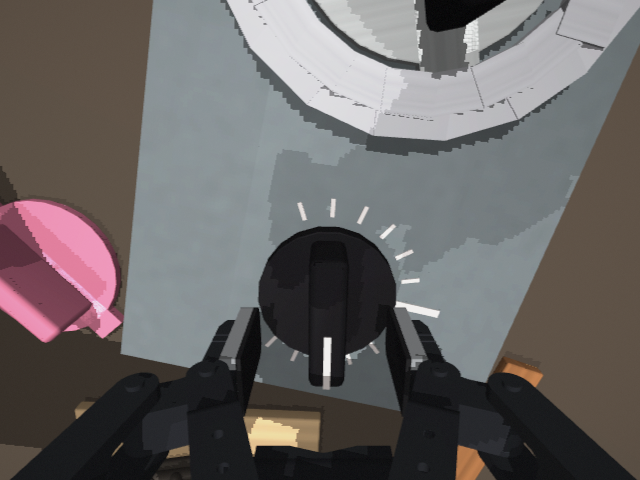

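The bar lies upright at columns 310–347, centred between the pads at columns 240 and 405. I descend and grip.

drive_tool --deltas '[{"slide": [-0.015,0.02,0.24],"delta_rot": [0,0,0],"hand": 0.6},{"slide": [0,0,0.23],"delta_rot": [0,0,0],"hand": 0.6},{"slide": [0,0,0],"delta_rot": [0,0,0],"hand": 0.4},{"slide": [0,0,0],"delta_rot": [0,0,0],"hand": 0},{"slide": [0,0,0],"delta_rot": [0,0,0],"hand": 0}]'

```text
time_s: 4.2
eef_pos: [0.5294, -0.0973, 0.1286]
eef_rot: [0.0, 0.659, 0.752, -0.0]
wrist_force: [-5.0, -1.5, 4.2]
opening: 0.174
```

drive_tool --deltas '[{"slide": [0,0,0],"delta_rot": [0,0,0],"hand": 0},{"slide": [0,0,0],"delta_rot": [0,0,0],"hand": 0},{"slide": [0,0,0],"delta_rot": [0,0,0],"hand": 0},{"slide": [0,0,0],"delta_rot": [0,0,-0.02],"hand": 0},{"slide": [0,0,0],"delta_rot": [0,0,-0.03],"hand": 0}]'

```text
time_s: 4.82
eef_pos: [0.5293, -0.0973, 0.1286]
eef_rot: [-0.0, 0.597, 0.802, -0.0]
wrist_force: [-5.7, -0.8, 6.2]
opening: 0.176
```

Run:
```python
from h import *
to(.5285,-.0965,.125)
```

```text
t 4.83 p [ 0.5293 -0.0973  0.1286] psi 16.68 zax [-6.e-04 -6.e-04 -1.e+00] F [-5.7 -0.8  6.2] T [-0.11  0.88 -0.07] open 0.176 q6 -0.69
slide units (50mm): [ 0.02  -0.01   0.072]
```

Gripped: the opening is 15 mm and forces are low. I turn the dial anticlockwise the remaining 67° or so.

drive_tool --deltas '[{"slide": [0,0,0],"delta_rot": [0,0,-0.05],"hand": 0},{"slide": [0,0,0],"delta_rot": [0,0,-0.05],"hand": 0},{"slide": [0,0,0],"delta_rot": [0,0,-0.05],"hand": 0},{"slide": [0,0,0],"delta_rot": [0,0,-0.05],"hand": 0},{"slide": [0,0,0],"delta_rot": [0,0,-0.05],"hand": 0}]'

```text
time_s: 5.45
eef_pos: [0.5289, -0.0975, 0.1286]
eef_rot: [-0.001, 0.243, 0.97, -0.001]
wrist_force: [-8.0, -2.1, 6.9]
opening: 0.176
```

drive_tool --deltas '[{"slide": [0,0,0],"delta_rot": [0,0,-0.05],"hand": 0},{"slide": [0,0,0],"delta_rot": [0,0,-0.05],"hand": 0},{"slide": [0,0,0],"delta_rot": [0,0,-0.02],"hand": 0},{"slide": [0,0,0],"delta_rot": [0,0,0],"hand": 0},{"slide": [0,0,0],"delta_rot": [0,0,0],"hand": 0}]'

```text
time_s: 6.08
eef_pos: [0.5288, -0.0977, 0.1286]
eef_rot: [-0.001, 0.06, 0.998, -0.001]
wrist_force: [-7.8, -2.8, 7.1]
opening: 0.174
```

Run:
```python
from h import *
st()
c=ctrl.camera("wrist");cv2.imwrite("pics/w3.png",c["frame"][:,:,::-1])
c=ctrl.camera("top");crop(c["frame"],225,195,400,315,4.5,"pics/t3.png")
```

```text
t 6.08 p [ 0.5288 -0.0977  0.1286] psi 83.13 zax [-0.0017 -0.0013 -1.    ] F [-7.8 -2.8  7.1] T [-0.32  1.28  0.05] open 0.174 q6 -1.85
```

View pics/w3.png

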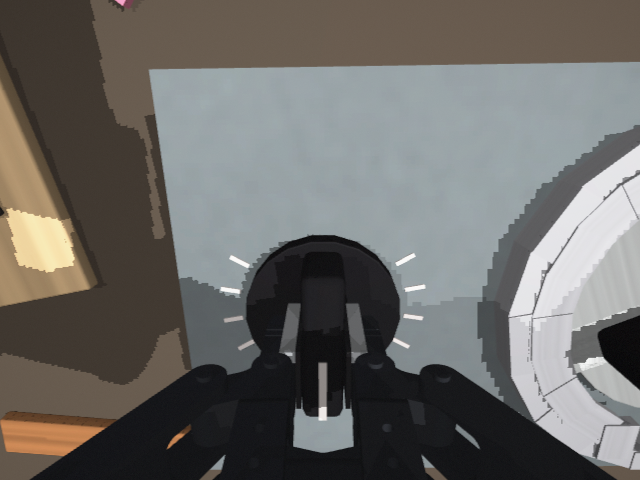

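The pointer at (322,390) is nearly over the mark, about 1° short. I nudge it, release, rise and check.

drive_tool --deltas '[{"slide": [0,0,0],"delta_rot": [0,0,-0.005],"hand": 0},{"slide": [0,0,0],"delta_rot": [0,0,0],"hand": 0},{"slide": [0,0,0],"delta_rot": [0,0,0],"hand": 0.55},{"slide": [0,0,0],"delta_rot": [0,0,0],"hand": 0.55},{"slide": [0,0,0],"delta_rot": [0,0,0],"hand": 0.55}]'

```text
time_s: 6.8
eef_pos: [0.5299, -0.0969, 0.1279]
eef_rot: [0.0, 0.052, 0.999, 0.0]
wrist_force: [-0.8, -0.6, 0.1]
opening: 0.551
```

drive_tool --deltas '[{"slide": [0,0,-0.4],"delta_rot": [0,0,0],"hand": 0.55},{"slide": [0,0,-0.7],"delta_rot": [0,0,0],"hand": 0.55},{"slide": [0,0,-0.7],"delta_rot": [0,0,0],"hand": 0.55},{"slide": [0.3,0,-0.7],"delta_rot": [0,0,0],"hand": 0.55},{"slide": [0.6,0,-0.7],"delta_rot": [0,0,0],"hand": 0.55}]'

```text
time_s: 7.42
eef_pos: [0.4849, -0.0923, 0.2889]
eef_rot: [0.0, 0.052, 0.999, -0.0]
wrist_force: [-1.0, -1.0, 1.0]
opening: 0.55
```

Run:
```python
from h import *
st()
c=ctrl.camera("wrist");cv2.imwrite("pics/w4.png",c["frame"][:,:,::-1])
```

```text
t 7.42 p [ 0.4849 -0.0923  0.2889] psi 84.04 zax [ 6.e-04 -0.e+00 -1.e+00] F [-1. -1.  1.] T [ 0.02 -0.01 -0.02] open 0.55 q6 -1.9
```

View pics/w4.png

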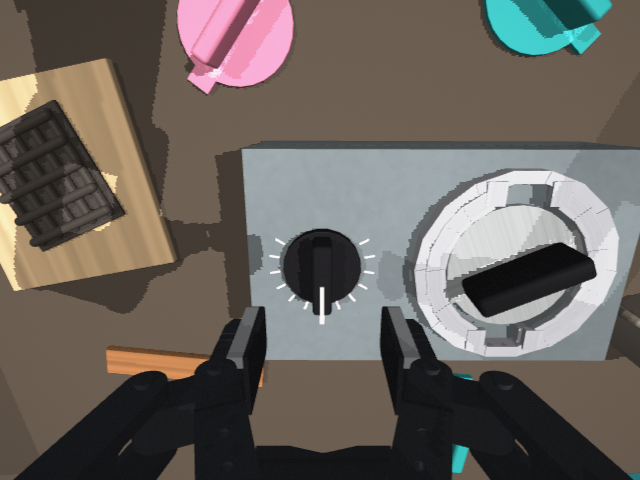

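The pointer (322,290→323) lies over the long mark. I measure the angles, plus the pot and handle in this view.

Run:
```python
from h import *
c=ctrl.camera("wrist");f=c["frame"];crop(f,270,215,380,345,4.5,"pics/w4c.png");crop(f,405,160,635,365,3.4,"pics/w4p.png")
```

```text
(no output)
```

View pics/w4c.png

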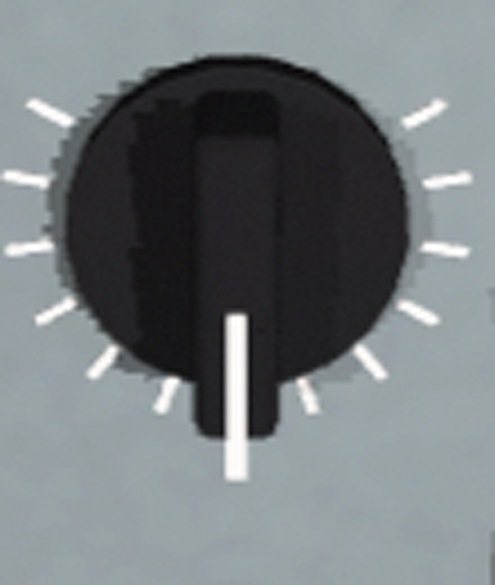

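View pics/w4p.png

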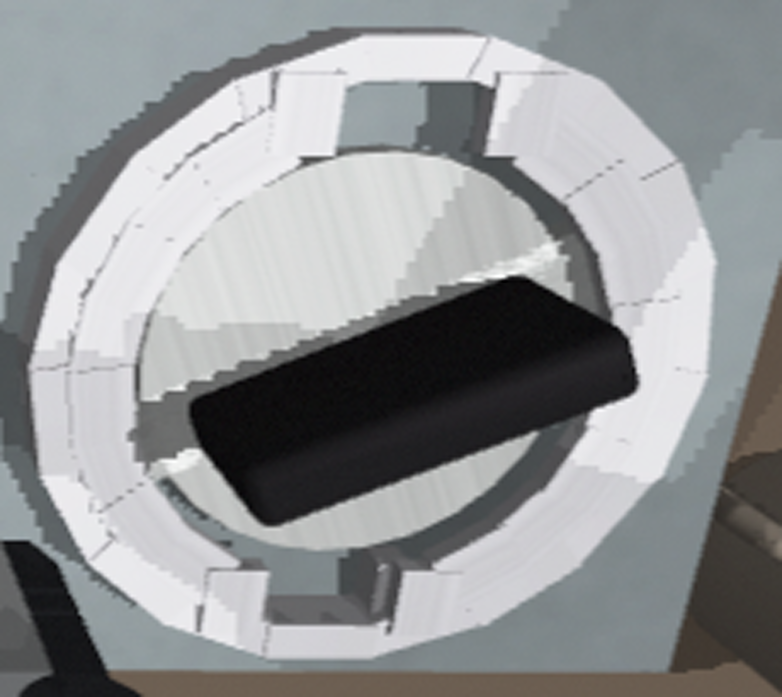

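The pointer and the mark form one continuous line. Now I go over the pot and align with the handle.

drive_tool --deltas '[{"slide": [-0.22,0.82,-0.1],"delta_rot": [0,0,0],"hand": 0.55},{"slide": [-0.22,0.82,-0.1],"delta_rot": [0,0,0],"hand": 0.55},{"slide": [-0.22,0.82,0],"delta_rot": [0,0,0],"hand": 0.55},{"slide": [-0.22,0.81,0],"delta_rot": [0,0,0],"hand": 0.55},{"slide": [0,0,0],"delta_rot": [0,0,0.052],"hand": 0.55}]'

```text
time_s: 8.15
eef_pos: [0.5462, 0.0686, 0.2966]
eef_rot: [-0.001, 0.133, 0.991, 0.0]
wrist_force: [-0.1, -0.7, 0.1]
opening: 0.554
```

drive_tool --deltas '[{"slide": [0,0,0],"delta_rot": [0,0,0.055],"hand": 0.6},{"slide": [0,0,0],"delta_rot": [0,0,0.055],"hand": 0.6},{"slide": [0,0,0],"delta_rot": [0,0,0.055],"hand": 0.6},{"slide": [0,0,0],"delta_rot": [0,0,0.055],"hand": 0.6},{"slide": [0,0,0],"delta_rot": [0,0,0.055],"hand": 0.6}]'

```text
time_s: 8.78
eef_pos: [0.5458, 0.0659, 0.2967]
eef_rot: [-0.001, 0.539, 0.843, -0.0]
wrist_force: [0.2, -0.0, -0.2]
opening: 0.596
```

Run:
```python
from h import *
to(.5455,.066)
c=ctrl.camera("wrist");f=c["frame"];cv2.imwrite("pics/w5.png",f[:,:,::-1])
```

```text
t 8.78 p [0.5458 0.0659 0.2967] psi 24.84 zax [-1.e-03  3.e-04 -1.e+00] F [ 0.2 -0.  -0.2] T [0.   0.05 0.03] open 0.596 q6 -0.53
slide units (50mm): [ 0.003 -0.004  0.   ]
```

View pics/w5.png

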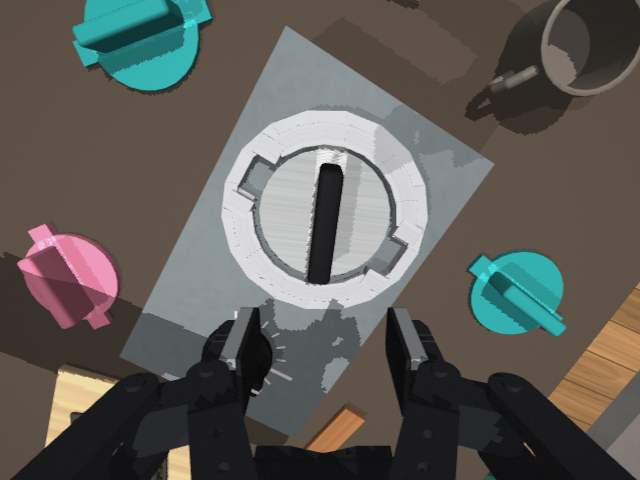

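The view shows the collar centred near (325,208), the handle running (330,165)→(318,283), and the notches at (258,178) and (388,255). I measure these.

Run:
```python
from h import *
c=ctrl.camera("wrist");f=c["frame"];g=cv2.cvtColor(f,cv2.COLOR_RGB2GRAY)
m=np.zeros(g.shape,bool);m[155:292,300:350]=1
r=cv2.minAreaRect(big(m&(g<50)));b=ray(c,cv2.boxPoints(r),.163)
print('handle',r,ray(c,r[0],.163).round(4),[(np.linalg.norm(b[i]-b[i-1]).round(4),np.degrees(np.arctan2(*(b[i]-b[i-1])[1::-1])).round(1)) for i in (1,2)])
m=np.zeros(g.shape,bool);m[100:315,210:435]=1
h=cv2.convexHull(big(m&(g>185)))[:,0];q=ray(c,h,.1265)[:,:2]
A=np.c_[2*q,np.ones(len(q))];x=np.linalg.lstsq(A,(q**2).sum(1),rcond=None)[0];print('collar',x[:2],'R',np.sqrt(x[2]+x[:2]@x[:2]))
n=ray(c,[(258,178),(388,255)],.12)[:,:2];d=n[1]-n[0];print('notch',n.mean(0),np.degrees(np.arctan2(d[1],d[0])))
to(.5455,.066,.127)
```

```text
handle ((325.268310546875, 223.58538818359375), (23.853212356567383, 120.37036895751953), 6.34019136428833) [[0.5446 0.0725 0.163 ]] [(np.float64(0.0923), np.float64(107.9)), (np.float64(0.0168), np.float64(18.2))]
collar [0.54598683 0.06735168] R 0.08526895290907273
notch [0.54753797 0.06623877] -6.939505928787864
t 8.88 p [0.5457 0.0659 0.2968] psi 25.09 zax [-1.e-03  3.e-04 -1.e+00] F [-0.5  0.4 -1. ] T [ 0.   -0.06  0.05] open 0.601 q6 -0.53
slide units (50mm): [ 1.000e-03 -0.000e+00  3.396e+00]
```

The handle is at -72.1° and the pot centre about (0.546, 0.0665). I align and descend.

drive_tool --deltas '[{"slide": [0.01,0,0],"delta_rot": [0,0,0.04],"hand": 0.6},{"slide": [0,0,0.8],"delta_rot": [0,0,0],"hand": 0.6},{"slide": [0,0,0.8],"delta_rot": [0,0,0],"hand": 0.6},{"slide": [0,0,0.8],"delta_rot": [0,0,0],"hand": 0.6},{"slide": [0,0,0.4],"delta_rot": [0,0,0],"hand": 0.6}]'

```text
time_s: 9.5
eef_pos: [0.5439, 0.0664, 0.1546]
eef_rot: [-0.002, 0.586, 0.81, -0.001]
wrist_force: [0.4, 0.1, 0.7]
opening: 0.601
```

Run:
```python
from h import *
to(.546,.0665,.1285)
c=ctrl.camera("wrist");f=c["frame"];cv2.imwrite("pics/w6.png",f[:,:,::-1])
```

```text
t 9.5 p [0.5439 0.0664 0.1546] psi 18.2 zax [-4.1e-03  5.0e-04 -1.0e+00] F [0.4 0.1 0.7] T [-0.03 -0.01 -0.04] open 0.601 q6 -0.41
slide units (50mm): [-0.012  0.042  0.521]
```

View pics/w6.png

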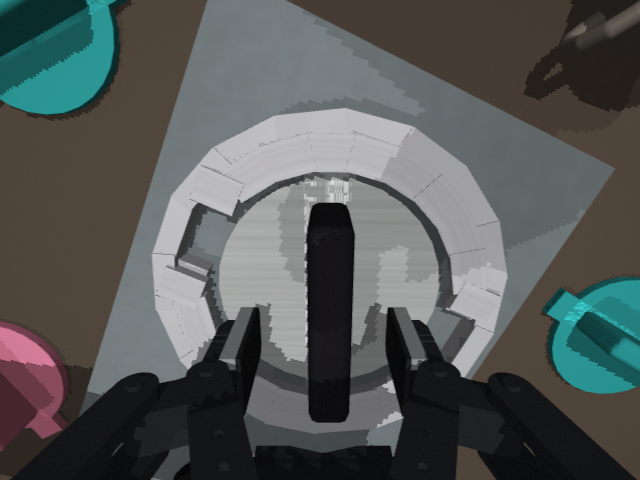

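The handle stands between the pads (columns 308–353), well aligned. I descend and grip.

drive_tool --deltas '[{"slide": [-0.005,0.02,0.3],"delta_rot": [0,0,0],"hand": 0.6},{"slide": [0,0,0.22],"delta_rot": [0,0,0],"hand": 0.6},{"slide": [0,0,0],"delta_rot": [0,0,0],"hand": 0.6},{"slide": [0,0,0],"delta_rot": [0,0,0],"hand": 0.3},{"slide": [0,0,0],"delta_rot": [0,0,0],"hand": 0}]'

```text
time_s: 10.18
eef_pos: [0.5471, 0.0662, 0.1328]
eef_rot: [0.001, 0.588, 0.809, 0.0]
wrist_force: [1.9, -1.5, -1.2]
opening: 0.2
```

drive_tool --deltas '[{"slide": [0,0,0],"delta_rot": [0,0,0],"hand": 0},{"slide": [0,0,0],"delta_rot": [0,0,0],"hand": 0},{"slide": [0,0,0],"delta_rot": [0,0,0],"hand": 0},{"slide": [0,0,0],"delta_rot": [0,0,0],"hand": 0},{"slide": [0,0,0],"delta_rot": [0,0,0],"hand": 0}]'

```text
time_s: 10.8
eef_pos: [0.5471, 0.0662, 0.1327]
eef_rot: [0.001, 0.588, 0.809, 0.0]
wrist_force: [-1.7, 0.2, 6.2]
opening: 0.2
```

Run:
```python
from h import *
to(.546,.0665,.1285)
```

```text
t 10.8 p [0.5471 0.0662 0.1327] psi 17.96 zax [ 1.4e-03 -2.0e-04 -1.0e+00] F [-1.7  0.2  6.2] T [-0.1   0.23  0.04] open 0.2 q6 -0.41
slide units (50mm): [ 0.013 -0.018  0.085]
```

Gripped: the opening is 17 mm with 6 N downward, so the lid is seated. I turn it anticlockwise about 66°.

drive_tool --deltas '[{"slide": [0,0,0],"delta_rot": [0,0,-0.025],"hand": 0},{"slide": [0,0,0],"delta_rot": [0,0,-0.04],"hand": 0},{"slide": [0,0,0],"delta_rot": [0,0,-0.045],"hand": 0},{"slide": [0,0,0],"delta_rot": [0,0,-0.045],"hand": 0},{"slide": [0,0,0],"delta_rot": [0,0,-0.045],"hand": 0}]'

```text
time_s: 11.42
eef_pos: [0.5473, 0.0662, 0.1327]
eef_rot: [0.001, 0.307, 0.952, 0.0]
wrist_force: [-0.0, -0.2, 4.3]
opening: 0.197
```

drive_tool --deltas '[{"slide": [0,0,0],"delta_rot": [0,0,-0.045],"hand": 0},{"slide": [0,0,0],"delta_rot": [0,0,-0.045],"hand": 0},{"slide": [0,0,0],"delta_rot": [0,0,-0.045],"hand": 0},{"slide": [0,0,0],"delta_rot": [0,0,-0.03],"hand": 0},{"slide": [0,0,0],"delta_rot": [0,0,0],"hand": 0}]'

```text
time_s: 12.05
eef_pos: [0.5474, 0.0662, 0.1328]
eef_rot: [0.001, 0.055, 0.998, -0.0]
wrist_force: [-0.4, 0.2, 5.4]
opening: 0.204
```

Run:
```python
from h import *
st()
c=ctrl.camera("wrist");f=c["frame"];cv2.imwrite("pics/w7.png",f[:,:,::-1])
```

```text
t 12.05 p [0.5474 0.0662 0.1328] psi 83.68 zax [ 2.1e-03 -2.0e-04 -1.0e+00] F [-0.4  0.2  5.4] T [0.08 0.12 0.23] open 0.204 q6 -1.56
```

View pics/w7.png

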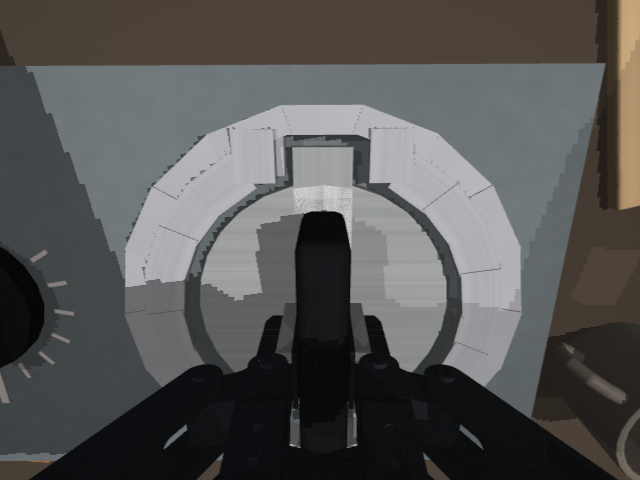

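The lug (columns 292–354) sits clear within the notch (about 285–370), and the angle is 83.7° against an ideal 84°. I lift it straight up, gently.

drive_tool --deltas '[{"slide": [0,0,-0.1],"delta_rot": [0,0,0],"hand": 0},{"slide": [0,0,-0.15],"delta_rot": [0,0,0],"hand": 0},{"slide": [0,0,-0.2],"delta_rot": [0,0,0],"hand": 0},{"slide": [0,0,-0.2],"delta_rot": [0,0,0],"hand": 0},{"slide": [0,0,0],"delta_rot": [0,0,0],"hand": 0}]'

```text
time_s: 12.72
eef_pos: [0.5474, 0.0662, 0.1657]
eef_rot: [0.001, 0.055, 0.998, -0.0]
wrist_force: [-0.5, -0.1, -4.3]
opening: 0.202
```

Run:
```python
from h import *
st()
c=ctrl.camera("wrist");f=c["frame"];cv2.imwrite("pics/w8.png",f[:,:,::-1])
```

```text
t 12.72 p [0.5474 0.0662 0.1657] psi 83.65 zax [ 2.5e-03 -2.0e-04 -1.0e+00] F [-0.5 -0.1 -4.3] T [-0.   -0.04  0.01] open 0.202 q6 -1.56
```

View pics/w8.png

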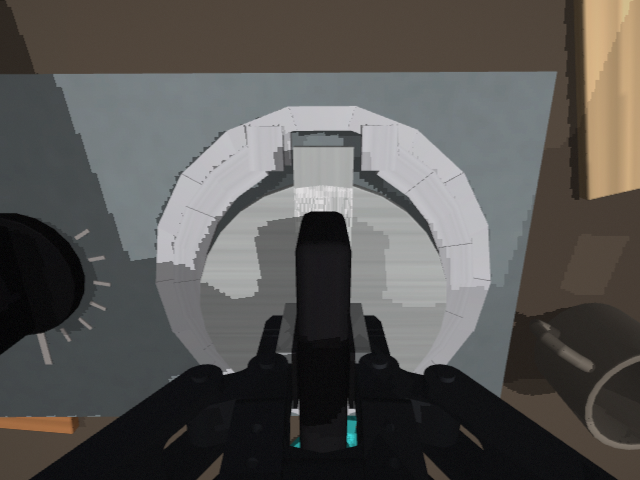

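The lid is out, with 4.3 N hanging and the underside above the collar. I cross-check the board centre from the scene camera before carrying the lid over.

Run:
```python
from h import *
for n,(x0,y0,x1,y1) in (("scene",(415,195,550,285)),("top",(110,245,235,370))):
    c=ctrl.camera(n);f=c["frame"];hsv=cv2.cvtColor(f,cv2.COLOR_RGB2HSV)
    m=np.zeros(f.shape[:2],bool);m[y0:y1,x0:x1]=1
    k=big(cv2.medianBlur((m&(hsv[...,0]>12)&(hsv[...,0]<32)&(hsv[...,1]>60)&(hsv[...,2]>150)).astype(np.uint8),3))
    q=ray(c,k[:,0],.012)[:,:2].astype(np.float32)*1000
    r=cv2.minAreaRect(q);print(n,r, cv2.contourArea(k))
to(.4285,.359,.21)
```

```text
scene ((435.18768310546875, 358.2144775390625), (230.28343200683594, 201.3483428955078), 7.229860305786133) 4263.0
top ((430.27056884765625, 358.5732421875), (221.24668884277344, 200.87783813476562), 7.133056640625) 6504.5
t 12.88 p [0.5463 0.0663 0.1641] psi 83.65 zax [-4.e-04  0.e+00 -1.e+00] F [-0.1 -0.1 -5.3] T [0.02 0.01 0.05] open 0.2 q6 -1.55
slide units (50mm): [ 2.989  5.558 -0.917]
```

Board centre is about (0.430, 0.3585), yaw 7° (the scene fit includes the front edge, which explains its +5 mm). I carry the lid over.

drive_tool --deltas '[{"slide": [0,0,-0.4],"delta_rot": [0,0,0],"hand": 0},{"slide": [0,0,-0.5],"delta_rot": [0,0,0],"hand": 0},{"slide": [0.2,0.37,0],"delta_rot": [0,0,0],"hand": 0},{"slide": [0.35,0.65,0],"delta_rot": [0,0,0],"hand": 0},{"slide": [0.35,0.65,0],"delta_rot": [0,0,0],"hand": 0}]'

```text
time_s: 13.5
eef_pos: [0.5092, 0.1557, 0.2077]
eef_rot: [-0.001, 0.056, 0.998, 0.0]
wrist_force: [-0.3, -0.3, -4.7]
opening: 0.201
```

drive_tool --deltas '[{"slide": [0.35,0.65,0],"delta_rot": [0,0,0],"hand": 0},{"slide": [0.35,0.65,0],"delta_rot": [0,0,0],"hand": 0},{"slide": [0.35,0.65,0],"delta_rot": [0,0,0],"hand": 0},{"slide": [0.35,0.65,0],"delta_rot": [0,0,0],"hand": 0},{"slide": [0.35,0.65,0],"delta_rot": [0,0,0],"hand": 0}]'

```text
time_s: 14.12
eef_pos: [0.4397, 0.3269, 0.2077]
eef_rot: [-0.001, 0.055, 0.998, -0.0]
wrist_force: [0.1, -0.0, -4.6]
opening: 0.204
```

drive_tool --deltas '[{"slide": [0.25,0.5,0],"delta_rot": [0,0,0],"hand": 0},{"slide": [0,0,0],"delta_rot": [0,0,-0.037],"hand": 0},{"slide": [0,0,0],"delta_rot": [0,0,-0.038],"hand": 0},{"slide": [0,0,0],"delta_rot": [0,0,0],"hand": 0},{"slide": [0,0,0],"delta_rot": [0,0,0],"hand": 0}]'

```text
time_s: 14.75
eef_pos: [0.4315, 0.3517, 0.2085]
eef_rot: [-0.001, -0.061, 0.998, -0.0]
wrist_force: [-0.4, 0.6, -5.1]
opening: 0.199
```

Run:
```python
from h import *
to(.430,.3585,.0347+.005)
c=ctrl.camera("wrist");f=c["frame"];cv2.imwrite("pics/w9.png",f[:,:,::-1])
c=ctrl.camera("top");crop(c["frame"],90,190,400,390,2.5,"pics/t9.png")
```

```text
t 14.75 p [0.4315 0.3517 0.2085] psi 97.04 zax [-1.3e-03 -5.0e-04 -1.0e+00] F [-0.4  0.6 -5.1] T [-0.01  0.   -0.04] open 0.199 q6 -1.22
slide units (50mm): [0.009 0.14  3.376]
```

View pics/w9.png

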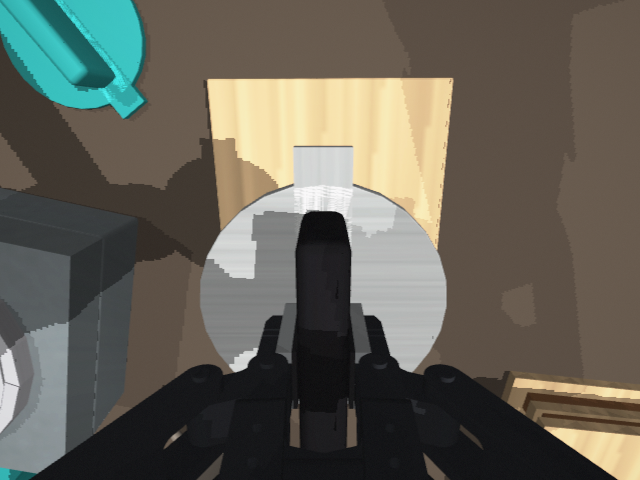

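View pics/t9.png

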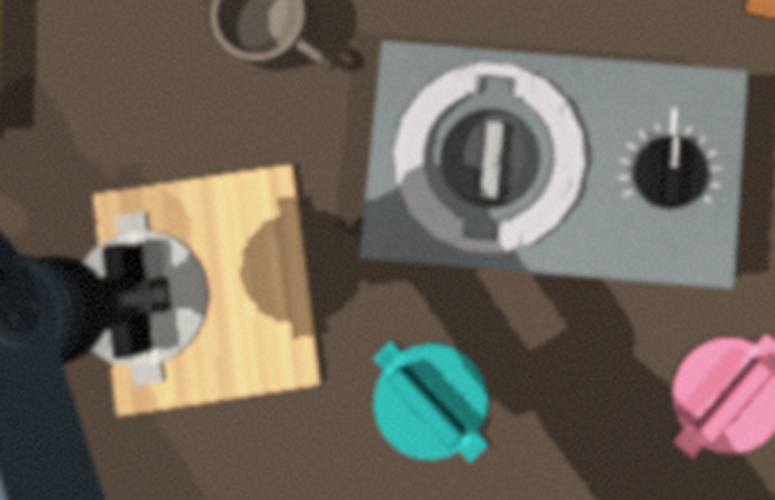

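The lid hangs level over the board, aligned with it, and the dial pointer is still on its mark at (674,120) in the crop. I lower it.

drive_tool --deltas '[{"slide": [0,0.14,0.4],"delta_rot": [0,0,0],"hand": 0},{"slide": [0,0,0.8],"delta_rot": [0,0,0],"hand": 0},{"slide": [0,0,0.8],"delta_rot": [0,0,0],"hand": 0},{"slide": [0,0,0.7],"delta_rot": [0,0,0],"hand": 0},{"slide": [0,0,0.4],"delta_rot": [0,0,0],"hand": 0}]'

```text
time_s: 15.48
eef_pos: [0.4304, 0.3579, 0.0521]
eef_rot: [-0.001, -0.062, 0.998, -0.001]
wrist_force: [0.1, -0.1, -4.7]
opening: 0.2
```

drive_tool --deltas '[{"slide": [0,0,0.1],"delta_rot": [0,0,0],"hand": 0},{"slide": [0,0,0.05],"delta_rot": [0,0,0],"hand": 0},{"slide": [0,0,0],"delta_rot": [0,0,0],"hand": 0},{"slide": [0,0,0],"delta_rot": [0,0,0],"hand": 0},{"slide": [0,0,0],"delta_rot": [0,0,0],"hand": 0}]'

```text
time_s: 16.1
eef_pos: [0.4319, 0.3588, 0.0475]
eef_rot: [0.001, -0.062, 0.998, 0.0]
wrist_force: [-0.0, -0.3, -3.7]
opening: 0.203
```

Run:
```python
from h import *
to(.430,.3585,.0348)
```

```text
t 16.1 p [0.4319 0.3588 0.0475] psi 97.15 zax [ 1.1e-03  5.0e-04 -1.0e+00] F [-0.  -0.3 -3.7] T [ 0.04 -0.01  0.03] open 0.203 q6 -1.21
slide units (50mm): [ 0.038 -0.001  0.253]
```

Still hanging (-3.7 N), 12.7 mm to go. I continue slowly and stop on contact.

drive_tool --deltas '[{"slide": [0.03,0,0.06],"delta_rot": [0,0,0],"hand": 0},{"slide": [0,0,0.06],"delta_rot": [0,0,0],"hand": 0},{"slide": [0,0,0.06],"delta_rot": [0,0,0],"hand": 0},{"slide": [0,0,0.04],"delta_rot": [0,0,0],"hand": 0},{"slide": [0,0,0],"delta_rot": [0,0,0],"hand": 0}]'

```text
time_s: 16.73
eef_pos: [0.4298, 0.3583, 0.0355]
eef_rot: [-0.0, -0.062, 0.998, -0.0]
wrist_force: [-0.2, 1.1, -5.2]
opening: 0.206
```

drive_tool --deltas '[{"slide": [0,0,0.012],"delta_rot": [0,0,0],"hand": 0},{"slide": [0,0,0],"delta_rot": [0,0,0],"hand": 0},{"slide": [0,0,0.01],"delta_rot": [0,0,0],"hand": 0},{"slide": [0,0,0],"delta_rot": [0,0,0],"hand": 0},{"slide": [0,0,0],"delta_rot": [0,0,0],"hand": 0}]'

```text
time_s: 17.35
eef_pos: [0.4301, 0.3584, 0.0348]
eef_rot: [0.0, -0.062, 0.998, 0.0]
wrist_force: [-0.1, -0.1, -5.3]
opening: 0.195
```

drive_tool --deltas '[{"slide": [0,0,0.012],"delta_rot": [0,0,0],"hand": 0},{"slide": [0,0,0],"delta_rot": [0,0,0],"hand": 0},{"slide": [0,0,0.01],"delta_rot": [0,0,0],"hand": 0},{"slide": [0,0,0],"delta_rot": [0,0,0],"hand": 0},{"slide": [0,0,0],"delta_rot": [0,0,0],"hand": 0}]'

```text
time_s: 17.98
eef_pos: [0.4301, 0.3584, 0.0347]
eef_rot: [0.0, -0.062, 0.998, -0.0]
wrist_force: [-5.2, -3.6, 10.5]
opening: 0.198
```

Contact: the force went from -5 to +10 N. I release, then rise straight up.

drive_tool --deltas '[{"slide": [0,0,-0.01],"delta_rot": [0,0,0],"hand": 0},{"slide": [0,0,0],"delta_rot": [0,0,0],"hand": 0.3},{"slide": [0,0,0],"delta_rot": [0,0,0],"hand": 0.5},{"slide": [0,0,0],"delta_rot": [0,0,0],"hand": 0.6},{"slide": [0,0,0],"delta_rot": [0,0,0],"hand": 0.6}]'

```text
time_s: 18.6
eef_pos: [0.4301, 0.3584, 0.034]
eef_rot: [0.0, -0.062, 0.998, 0.0]
wrist_force: [-0.0, -0.3, 0.1]
opening: 0.6
```

drive_tool --deltas '[{"slide": [0,0,-0.3],"delta_rot": [0,0,0],"hand": 0.6},{"slide": [0,0,-0.7],"delta_rot": [0,0,0],"hand": 0.6},{"slide": [0,0,-0.8],"delta_rot": [0,0,0],"hand": 0.6},{"slide": [0,0,-0.8],"delta_rot": [0,0,0],"hand": 0.6},{"slide": [0,0,-0.8],"delta_rot": [0,0,0],"hand": 0.6}]'

```text
time_s: 19.23
eef_pos: [0.43, 0.3584, 0.2067]
eef_rot: [0.001, -0.062, 0.998, 0.0]
wrist_force: [0.2, 0.8, -0.3]
opening: 0.602
```

drive_tool --deltas '[{"slide": [0.8,0,-0.4],"delta_rot": [0,0,0],"hand": 0.6},{"slide": [0,0.8,0],"delta_rot": [0,0,0],"hand": 0.6},{"slide": [0,0.8,0],"delta_rot": [0,0,0],"hand": 0.6},{"slide": [0,0.8,0],"delta_rot": [0,0,0],"hand": 0.6},{"slide": [0,0.8,0],"delta_rot": [0,0,0],"hand": 0.6}]'

```text
time_s: 19.85
eef_pos: [0.3702, 0.5135, 0.2255]
eef_rot: [0.001, -0.062, 0.998, 0.0]
wrist_force: [0.4, 0.1, 1.2]
opening: 0.602
```

Run:
```python
from h import *
st()
for n in("scene","top","wrist"):
    c=ctrl.camera(n);cv2.imwrite(f"pics/{n}_e.png",c["frame"][:,:,::-1])
    if n=="top": crop(c["frame"],90,190,400,390,2.5,"pics/te.png")
```

```text
t 19.85 p [0.3702 0.5135 0.2255] psi 97.15 zax [ 1.1e-03  9.0e-04 -1.0e+00] F [0.4 0.1 1.2] T [ 0.   -0.03 -0.03] open 0.602 q6 -0.94
```

View pics/te.png

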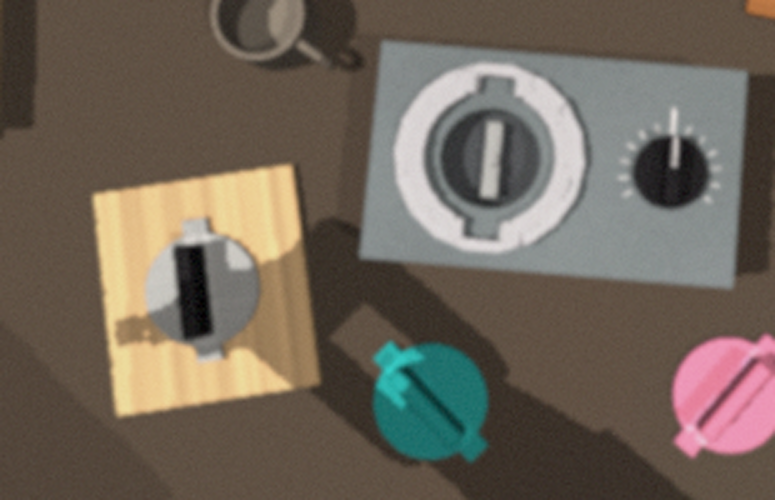

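View pics/scene_e.png

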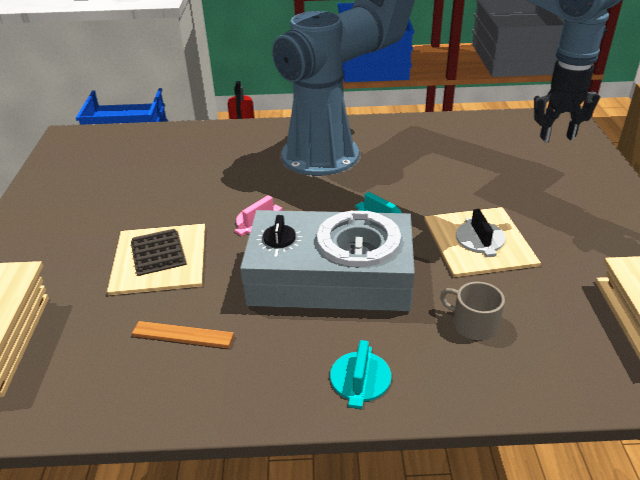

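The lid is flat with its handle up. Its disc is centred at crop (203,290), and the board centre is (205,290). The pot is open, the pointer is on the mark, and the tile, mug and slat have not moved. I hand in.

```bash
python3 -c "
from bench import ctrl
print(ctrl.hand_in())"
```

```text
the job is handed in; nothing more can be done
None
```

The job is done and handed in at about 20 s of the 54 s allowed; hand-in reports no verdict.

- **Dial:** I turned it about 76° anticlockwise and left it there. In the close wrist view the pointer and the long mark form one straight line, and the final top view still shows it on the mark.
- **Lid:** I turned it about 66° anticlockwise while it was seated, with the gripper pressing down about 5 N. The lug sat inside the notch, roughly 1 to 2 mm past its middle by the image. It then lifted straight out without catching. I set it down handle up, 1–2 mm from the board's centre in the final top view, with the contact force peaking near 10 N.
- **Left alone:** The tile, mug, slat and coloured look-alike lids appear unmoved in the final images. The gripper was clear of everything at hand-in.

Two readings disagreed with the rest:
- **Board centre:** The scene camera put it 5 mm off the top-view value because its outline included the board's front edge, so I used the top view.
- **Grip heights:** The gripper ended about 4 mm higher than planned on both the dial and the lid handle. Both grips held.

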